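Shake the brass tally out of the flip-over drop box

ROBOT

A 7-joint arm with a two-finger parallel gripper is mounted at the origin on the work surface. World frame = base frame: x ahead of the robot, y to its left, z up, the work surface at z = 0. Lengths are in m, angles in rad, forces in N, time in s.
With the tool pointing down it reaches from about 0.425 to 0.925 m from the base axis. Payload 6.8 kg.
Tool frame: the origin (TCP) lies at the very end of the fingers, on their centre line; the grasp point (between the pads) lies r.pinch_z behind it (r.pinch_z is the distance from the TCP to the grasp point, in m); z points along the fingers, y is the line along which they close (so a half turn about z gives the same grasp; the last joint's range is limited). The gripper opens to 85 mm and grips with 20 to 120 N. Pads are 22 mm wide; open, the fingers measure 114 mm over their backs; the gripper's body (76 mm by 85 mm) begins 54 mm behind the grasp point. The pads swing forward as they close: fully open they stand 13 mm farther back than shut.
Start: joints at [-1.253, 0.477, 0.022, 1.555, -0.011, 1.109, -0.083], TCP at [0.279, 0.615, 0.231] pointing down, gripper open.
Joint ranges: [-2.96, 2.96], [-0.34, 2.1], [-1.41, 1.46], [0.24, 2.44], [-1.37, 4.51], [0.17, 1.92], [-2.96, 2.96]. Speed limits (rad/s): [2.39, 2.39, 3.14, 3.14, 3.14, 3.14, 3.14].

INTERFACE

Orientations are given as a rotation vector (axis times angle).
In Python, from bench import status, grab_frame, camera_model, r gives the robot as it stands. The module is installed in compiled form; this text tells all that it offers.
- The arm moves only by the shell command python3 -m creep 'ROWS' [FORCE]. ROWS is text: rows parted by semicolons, each of 7 numbers parted by spaces: the turn, a rotation vector about the tool's x, y, z in rad, then the shift along the tool's x, y, z in mm, then the opening, from -1 (shut) to 1 (fully open). In form: rx ry rz tx ty tz fingers; .... A call has 1 to 10 rows; each row is the pose to reach, as a shift and turn from the pose commanded when the call began, along the tool's axes at that moment; what a row does not reach only later rows make up. A row lasts 1/8 s, in which the tool goes at most 62.5 mm and 10.7 degrees, less where a joint would pass 70% of its speed; a pose out of reach is approached as far as the arm can. A call with a gripper value outside its range is refused whole. The fingers move at their own pace and stop on an object; FORCE is the grip in N (left out, the last holds). Time passes only in rows, so rows that repeat a pose let the fingers close. It gives the time, the measured TCP pose, the force, the opening and the grip force at its end, in the units of the state.
- status.get_obs(): the state, without advancing time (a new reading comes with each control period).
- grab_frame(name): name is "scene" or "top" or "wrist"; returns (picture, depth): 384x512x3 uint8, red, green, blue; 384x512 float32, m along the optical axis (not along the pixel's ray), 0 where there is no reading.
- camera_model(name): a dict with "K" (3x3 intrinsics, pixels), "rvec" (rotation vector, rad) and "tvec" (3), from world to camera coordinates, as OpenCV has them. Camera axes: x right, y down, z forward; pixel columns grow to the right and rows downward; lengths in m; the calibration is good to about 2 mm. A picture is of the moment at which its call begins: read the wrist's pose just before it. camera_model takes no time and is no camera call; for the wrist camera it gives the pose at the moment of the call.
- r.hand_in(): hands the job in; it is judged then, once.
The state is a dict: "clock": time; "joints": joint angles; "qvel": joint speeds; "tau": joint torques, N m; "tcp_pos": TCP position; "orientation": TCP orientation; "contact_force": force on the tool from outside, world axes, zero at the start; "moment": the same for the moment, N m; "grip_width": finger opening in m; "gripper_force": force on a finger pad.
Only numpy, scipy, OpenCV 4.12 (cv2) and the standard library are available. Lean on these libraries where they do the work, as an engineer would, in place of code of your own. Each camera call takes 0.05 s, during which the arm holds its last target. There are 200 camera calls.

TASK

Slide the empty straw-coloured basket in between the two uprights so that it stands centred under the clear drop box; then turn the box over by its spoked brass wheel and keep rocking it until the brass tally inside lines up with the slot and drops into the basket. Then turn the box back until its slot faces straight up, leave the basket standing under it with the tally inside, and do not let the tally land on the table or disturb the green jar, the sugar bowl or the tagine base.

Things in the scene. Friction and masses are not known exactly. Their poses are not given: they have to be found in the camera images.
- stand: Black steel stand screwed to the table: two uprights, 162 mm high, 12 mm thick in x, 24 mm in y, inner faces at stand x = -58 and +58 mm; the bay between is open at both ends along stand y. Flat feet outside the bay (x 59 to 81 mm, 80 mm long, 6 mm high). Origin on the table midway between the uprights, z up. Drop box axle: along stand x, 150 mm up.
- dropbox (a joint): Angle (rad) of the drop box about its axle: 0 = slot up, grows as the top tips toward stand +y; +3.14 or -3.14 = inverted, slot down; stops at -4.1 and 4.1. Balanced, held by light friction (0.1 N m): stays as left. Clear plastic, outside 64 (stand x) x 92 (y at angle 0) x 58 mm, walls 4 mm, centred on the axle; it sweeps a radius of 55 mm.
- wheel (a point): Centre of the brass wheel fixed to the box, on the axle at stand x = -100 mm (robot's side), 150 mm up. Hub 22 mm across; four bare round spokes 10 mm thick, at right angles in the stand's y-z plane, ends 70 mm from the axle. At angle 0 and each quarter turn one points straight up; at angle a it leans by a toward stand +y. Fingers reaching down beside or astride a spoke can push it sideways.
- slot (a point): Centre of the slot's outer mouth in the middle of the drop box's blue face (its top at angle 0), 29 mm from the axle. The slot is 46 mm long along the axle and 15.5 mm wide; the box has no other opening.
- tally: The brass tally inside the box: a plain round bar 36 mm long, 12 mm in diameter, 35 g. Origin at its middle, x along the bar. It starts lying roughly along the axle, between two ribs 2.5 mm high on the inside of the face opposite the slot. When the box is tilted 20 degrees or more it rolls or slides to the low end; it drops when over the slot and lined up with it, but may roll past if fast.
- basket: Empty straw-coloured woven-look basket, 96 mm (its x) x 240 mm (its y) x 50 mm high, 180 g; side walls 5 mm, end walls 10 mm, floor 5 mm. On the middle of each end wall (y = -115 and +115 mm) an upright dark grip tab 50 mm wide (x), 10 mm thick (y), its top at 75 mm. Origin: centre of its underside, z up; same after a half turn. Starts left or right of the stand.
- jar: Bystander: green glass jar with toggle-clasp lid, 88 mm diameter, 142 mm high. Origin under its centre.
- sugar_bowl: Bystander: white ceramic sugar bowl with lid, 84 mm diameter (110 mm over its two ears), 97 mm high. Origin under its centre.
- tagine: Bystander: clay tagine base, an open dish 156 mm in diameter, 50 mm high. Origin under its centre. It starts on the other side of the stand from the basket.

How it is judged:
On the way, in this order (a step that is already met when the one before it is completed fails the run):
1. the basket stands under the drop box, its centre within 45 mm of the stand's along the bay (y of basket in the frame of stand between -0.045 and 0.045 m and x of basket in the frame of stand between -0.025 and 0.025 m and height (world z) of basket below 0.01 m), for 0.2 s.
2. the box is turned over (within 0.5 rad of fully inverted or past it) ((value of joint dropbox above 2.64 rad or value of joint dropbox below -2.64 rad)), for 0.05 s.
3. the tally has dropped into the basket (z of tally in the frame of basket below 0.04 m and y of tally in the frame of basket between -0.11 and 0.11 m and x of tally in the frame of basket between -0.043 and 0.043 m), for 0.1 s.
4. the box is turned back, slot up to within 0.3 rad (value of joint dropbox between -0.3 and 0.3 rad), for 0.05 s.
At the end, for the whole second after the job is handed in: The tally lies inside the basket; the basket stands flat between the uprights, its centre within 50 mm of the stand's along the bay; the box is slot up to within 0.3 rad; basket and tally are at rest; jar, sugar bowl and tagine base are within 30 mm of their starts (all of step 3 and all of step 4 and y of basket in the frame of stand between -0.05 and 0.05 m and x of basket in the frame of stand between -0.025 and 0.025 m and height (world z) of basket below 0.01 m and angle between basket's own z axis and vertical below 0.1 rad and linear speed of basket below 0.02 m/s and linear speed of tally below 0.05 m/s); the robot touches nothing.
It fails at once if the tally lands on the table (height (world z) of tally below 0.03 m and (x of tally in the frame of basket above 0.05 m or x of tally in the frame of basket below -0.05 m or y of tally in the frame of basket above 0.125 m or y of tally in the frame of basket below -0.125 m)).
It fails at once if the green jar is moved more than 30 mm or tipped (distance of jar from where it was at the start of the episode above 0.03 m or angle between jar's own z axis and vertical above 0.35 rad).
It fails at once if the sugar bowl is moved more than 30 mm or tipped (distance of sugar_bowl from where it was at the start of the episode above 0.03 m or angle between sugar_bowl's own z axis and vertical above 0.35 rad).
It fails at once if the tagine base is moved more than 30 mm or tipped (distance of tagine from where it was at the start of the episode above 0.03 m or angle between tagine's own z axis and vertical above 0.35 rad).
It also fails if it takes over 72 s, if anything falls off the work surface, if the arm or the gripper's body presses on something with over 40 N, if the wrist force passes 120 N, or if a joint passes its speed limit or range.

## Working session

There is one attempt and no reset: what is moved stays moved. The work goes in short steps, Python scripts to look and compute and a shell command to move; the robot and the scene stay as the last step left them, time stands still between calls to the robot, and variables do not carry over. Pictures are saved under pics/ and viewed, at most 10 in all, crops included, and the job is handed in when it is done.

```bash
mkdir -p pics; cat > h.py <<'E'
import numpy as np,cv2
from bench import status,grab_frame,camera_model,r
from scipy.spatial.transform import Rotation as R
def cloud(n,save=None):
    m=camera_model(n); p,d=grab_frame(n)
    if save: cv2.imwrite('pics/'+save,p[:,:,::-1])
    K=m['K'];v,u=np.mgrid[:384,:512]
    c=np.stack([(u-K[0][2])*d/K[0][0],(v-K[1][2])*d/K[1][1],d],-1)
    Rm=cv2.Rodrigues(np.array(m['rvec'],float))[0]
    w=(c-np.array(m['tvec']).ravel())@Rm
    w[d<=0]=np.nan
    return p,d,w
E
python3 - <<'E'
from h import *
s=status.get_obs();print(s['clock'],s['tcp_pos'],s['orientation'],R.from_rotvec(s['orientation']).as_matrix().round(3),r.pinch_z,s['grip_width'])
for n in('top','scene'):
    p,d,w=cloud(n,n+'0.png'); np.savez(f'{n}0.npz',p=p,d=d,w=w)
    print(n,(d>0).mean(),camera_model(n))
a=cv2.imread('pics/top0.png');b=cv2.imread('pics/scene0.png')
E
```

```text
0.0 [0.27857439 0.61415762 0.23033225] [-6.63676738e-01 -3.07040958e+00  2.88531372e-03] [[-0.911  0.413 -0.001]
 [ 0.413  0.911 -0.002]
 [-0.    -0.002 -1.   ]] 0.0187 0.08560362132068973
top 0.9961344401041666 {'K': array([[459.72271126,   0.        , 254.29395946],
       [  0.        , 459.72271126, 195.22592857],
       [  0.        ,   0.        ,   1.        ]]), 'rvec': array([ 2.11626178, -2.11290004,  0.20495273]), 'tvec': array([0.01207056, 0.62642992, 0.99532343])}
scene 0.9959157307942709 {'K': array([[455.77372635,   0.        , 255.92392275],
       [  0.        , 455.77372635, 196.27009826],
       [  0.        ,   0.        ,   1.        ]]), 'rvec': array([ 0.60144903,  2.64034972, -1.17661677]), 'tvec': array([ 0.56557396, -0.08653152,  1.45459878])}
```

View pics/top0.png

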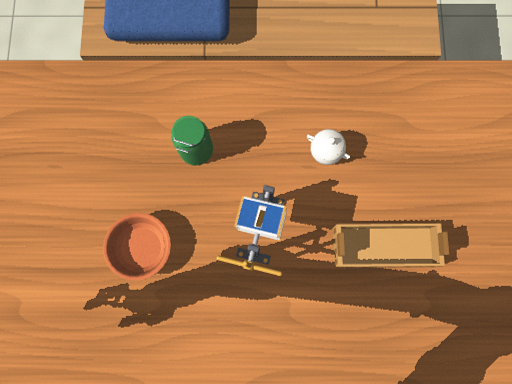

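View pics/scene0.png

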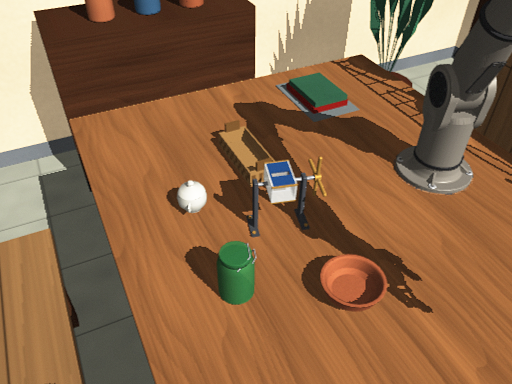

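The top view shows the box (blue face) at about (261,217), the wheel at (249,266), the basket at (390,244) to the right, the tagine at (138,245), the jar at (192,140) and the bowl at (328,146). The scene view agrees.

```bash
python3 - <<'E'
from h import *
f=np.load('top0.npz');p,w=f['p'],f['w'];z=w[...,2]
h=cv2.cvtColor(p,cv2.COLOR_RGB2HSV)
v,u=np.mgrid[:384,:512]
def rect(m,name):
    q=w[m][:,:2].astype(np.float32);q=q[~np.isnan(q).any(1)]
    (c,s,a)=cv2.minAreaRect(q);print(name,len(q),np.round(c,4),np.round(s,4),round(a,2),'z',np.nanmedian(w[m][:,2]).round(4))
    return q
box=(abs(u-261)<40)&(abs(v-220)<60)
blue=box&(h[...,0]>100)&(h[...,0]<125)&(h[...,1]>150)&(z>.16); rect(blue,'blue')
rect(box&(z>.165),'boxtop')
wheel=(abs(u-249)<40)&(v>255)&(v<280)&(z>.12); q=rect(wheel,'wheel'); print(np.nanmin(w[wheel],0),np.nanmax(w[wheel],0))
bk=(u>325)&(u<460)&(v>210)&(v<280)
rect(bk&(z>.04)&(z<.06),'basket rim'); rect(bk&(z>.066),'tabs');rect(bk&(z>.066)&(u<390),'tab near');rect(bk&(z>.066)&(u>390),'tab far')
print('bz',np.nanpercentile(z[bk],[50,90,99,100]))
for n,a in(('tag',(u<180)&(v>200)&(z>.03)&(z<.2)),('jar',(u>160)&(u<230)&(v<175)&(v>105)&(z>.12)),('bowl',(u>300)&(u<360)&(v>120)&(v<170)&(z>.04))): rect(a,n)
E
```

```text
blue 827 [0.5607 0.0019] [0.081  0.0531] 75.54 z 0.1783
boxtop 1343 [0.5246 0.0095] [0.0939 0.1373] 76.06 z 0.1783
wheel 396 [0.4683 0.0214] [0.1378 0.0283] 75.74 z 0.1548
[ 0.44298559 -0.0438138   0.14274592] [0.48188789 0.08918993 0.21993792]
basket rim 844 [ 0.5144 -0.2954] [0.0962 0.2424] 0.07 z 0.049
tabs 287 [ 0.5145 -0.2953] [0.0493 0.2406] 0.73 z 0.0789
tab near 128 [ 0.5132 -0.1804] [0.0489 0.0109] 0.73 z 0.0789
tab far 159 [ 0.5159 -0.4094] [0.0493 0.0122] 0.79 z 0.0788
bz [0.00247151 0.04759683 0.07991581 0.08435343]
tag 1411 [0.5106 0.2811] [0.1529 0.1529] 9.81 z 0.0472
jar 879 [0.754  0.1617] [0.0728 0.0793] 37.51 z 0.1371
bowl 987 [ 0.7486 -0.1612] [0.0847 0.0785] 19.81 z 0.0719
```

```bash
cat >> h.py <<'E'
def goal(*gs):
    """gs: (x,y,z,phi_deg[,tilt]) world; prints row numbers relative to current pose"""
    s=status.get_obs();R0=R.from_rotvec(s['orientation']);p0=np.array(s['tcp_pos'])
    print('t',round(s['clock'],2),'tcp',p0.round(4),'F',np.round(s['contact_force'],1),'w',round(s['grip_width'],4),'gf',np.round(s['gripper_force'],1))
    for g in gs:
        f=np.deg2rad(g[3]);y=[np.cos(f),np.sin(f),0];x=[-np.sin(f),np.cos(f),0]
        Rt=R.from_matrix(np.array([x,y,[0,0,-1]]).T)
        print((R0.inv()*Rt).as_rotvec().round(3),(R0.inv().apply(np.array(g[:3])-p0)*1000).round(1))
C=np.array([.5607,.0019]);psi=np.deg2rad(-14.4)
ex=np.array([np.cos(psi),np.sin(psi)]);ey=np.array([-np.sin(psi),np.cos(psi)])
def st(x,y,z): # stand frame (mm) -> world m
    q=C+ex*x/1e3+ey*y/1e3; return (q[0],q[1],z/1e3)
E
python3 -c "
from h import *
goal((.45,.45,.32,75),(.55,.2,.33,90),(.516,-.2,.25,90.7),(.516,-.4094,.16,90.7),(.516,-.4094,.036,90.7))"
```

```text
t 0.1 tcp [0.2786 0.6142 0.2304] F [-0.7  0.3 -0.2] w 0.0853 gf 0.0
[-0.002  0.    -0.164] [-223.9  -78.9  -89.4]
[-0.002 -0.    -0.426] [-418.3 -265.3  -99.1]
[-0.002 -0.    -0.438] [-552.5 -643.5  -18.4]
[-0.002 -0.    -0.438] [-639.  -834.1   71.9]
[-0.002 -0.    -0.438] [-639.  -833.9  195.9]
```

```bash
python3 -m creep '0 0 -0.1 -110 -40 -50 1; 0 0 -0.164 -224 -79 -89 1; 0 0 -0.25 -224 -79 -89 1; 0 0 -0.426 -418 -265 -99 1; 0 0 -0.426 -418 -265 -99 1; 0 0 -0.426 -418 -265 -99 1; 0 0 -0.426 -418 -265 -99 1; 0 0 -0.426 -418 -265 -99 1; 0 0 -0.438 -552 -643 -40 1; 0 0 -0.438 -552 -643 -40 1'; python3 -c "
from h import *
goal((.516,-.2,.25,90.7),(.516,-.4094,.16,90.7),(.516,-.4094,.036,90.7))"
```

```text
clock: 1.35
tcp_pos: [0.5348, 0.0889, 0.3111]
orientation: [0.019, -3.141, 0.0]
contact_force: [-0.0, -0.9, -0.1]
grip_width: 0.0855
gripper_force: 0.0
t 1.35 tcp [0.5348 0.0889 0.3111] F [-0.  -0.9 -0.1] w 0.0855 gf 0.0
[-0. -0. -0.] [  22.2 -288.7   61.1]
[-0. -0. -0.] [  24.7 -498.   151.2]
[-0. -0. -0.] [  24.6 -498.   275.2]
```

```bash
python3 -m creep '0 0 0 22 -250 20 1; 0 0 0 22 -250 20 1; 0 0 0 22 -250 20 1; 0 0 0 22 -250 20 1; 0 0 0 24 -498 150 1; 0 0 0 24 -498 150 1;0 0 0 24 -498 150 1;0 0 0 24 -498 150 1;0 0 0 24 -498 150 1;0 0 0 24 -498 150 1'; python3 -c "
from h import *
p,d,w=cloud('wrist','w1.png')
goal((.516,-.4094,.16,90.7),(.516,-.4094,.036,90.7))
z=w[...,2];m=(z>.066)&(z<.09)
q=w[m][:,:2].astype(np.float32);q=q[q[:,1]<-.3];print(len(q),cv2.minAreaRect(q))
p,d,w=cloud('top');z=w[...,2];m=(z>.066)&(z<.09);q=w[m][:,:2].astype(np.float32);print(cv2.minAreaRect(q[(q[:,1]<-.1)&(q[:,1]>-.3)&(q[:,0]<.6)]))
"
```

```text
clock: 2.6
tcp_pos: [0.5148, -0.4093, 0.1596]
orientation: [0.013, -3.138, -0.0]
contact_force: [-0.8, 1.1, -0.2]
grip_width: 0.085
gripper_force: 0.0
t 2.65 tcp [ 0.5161 -0.4075  0.1605] F [-0.1  0.9  0.1] w 0.0853 gf 0.0
[ 0.001 -0.002 -0.002] [ 0.1 -1.9  0.5]
[ 0.001 -0.002 -0.002] [-1.000e-01 -2.000e+00  1.245e+02]
630 ((0.5164163112640381, -0.40906739234924316), (0.05039850249886513, 0.009055345319211483), 0.4889161288738251)
((0.5132944583892822, -0.18020279705524445), (0.048965152353048325, 0.010277844034135342), 1.046426773071289)
```

View pics/w1.png

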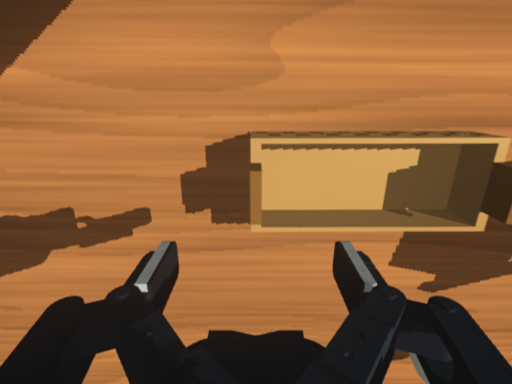

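The wrist view shows the basket's far end and tab at about x=255, between the fingertips at 165 and 350. I'll go down and grip it.

```bash
python3 -m creep '0 0 0 0 -2 60 1; 0 0 0 0 -2 110 1; 0 0 0 0 -2 124 1; 0 0 0 0 -2 124 1; 0 0 0 0 -2 124 -1; 0 0 0 0 -2 124 -1; 0 0 0 0 -2 124 -1;0 0 0 0 -2 124 -1;0 0 0 0 -2 124 -1;0 0 0 0 -2 124 -1' 50; python3 -c "
from h import *
goal(*[(*st(0,-s-115,36),75.6) for s in (300,200,100,50,0)])"
```

```text
clock: 3.95
tcp_pos: [0.5173, -0.4094, 0.0381]
orientation: [-0.019, 3.141, -0.001]
contact_force: [-0.2, 0.5, 4.3]
grip_width: 0.0093
gripper_force: 49.5
t 3.95 tcp [ 0.5173 -0.4094  0.0381] F [-0.2  0.5  4.3] w 0.0093 gf 49.5
[-0.     0.001  0.263] [59.7 10.1  2. ]
[-0.     0.001  0.263] [ 33.7 106.6   2. ]
[-0.     0.001  0.263] [  7.6 203.2   2. ]
[-0.     0.001  0.263] [ -5.4 251.5   2. ]
[-0.     0.001  0.263] [-18.4 299.7   2. ]
```

```bash
python3 -m creep '0 0 0.07 15 3 0 -1; 0 0 0.14 30 5 0 -1; 0 0 0.21 45 8 0 -1; 0 0 0.265 60 10 0 -1; 0 0 0.265 60 10 0 -1; 0 0 0.265 53 35 0 -1; 0 0 0.265 46 60 0 -1; 0 0 0.265 40 84 0 -1; 0 0 0.265 34 107 0 -1; 0 0 0.265 34 107 0 -1'; python3 -c "
from h import *
goal(*[(*st(0,-s-115,38),75.6) for s in (200,100,50,0)])
p,d,w=cloud('top','t2.png');z=w[...,2];v,u=np.mgrid[:384,:512]
q=w[(z>.04)&(z<.06)][:,:2].astype(np.float32);q=q[(abs(q[:,0]-.52)<.12)&(q[:,1]<-.0)]
r_=(q-C.astype(np.float32))@np.array([ex,ey],np.float32).T;print(cv2.minAreaRect(r_.astype(np.float32)))
q=w[(z>.066)&(z<.09)][:,:2];q=q[(abs(q[:,0]-.52)<.08)&(q[:,1]<-.02)&(q[:,1]>-.14)];print(len(q),(q-C)@np.array([ex,ey]).T.mean() if 0 else ((q-C)@np.array([ex,ey]).T).mean(0))
"
```

```text
clock: 5.2
tcp_pos: [0.4826, -0.3005, 0.038]
orientation: [0.392, 3.117, 0.003]
contact_force: [1.1, 5.0, 8.0]
grip_width: 0.0093
gripper_force: 50.2
t 5.2 tcp [ 0.4826 -0.3005  0.038 ] F [1.1 5.  8. ] w 0.0093 gf 50.2
[ 0.002 -0.     0.001] [-0.5 -2.6  0. ]
[ 0.002 -0.     0.001] [-0.6 97.4  0.2]
[ 0.002 -0.     0.001] [ -0.6 147.4   0.3]
[ 0.002 -0.     0.001] [ -0.7 197.4   0.3]
((0.00031877681612968445, -0.15642258524894714), (0.32891637086868286, 0.1069454774260521), 87.19754791259766)
111 [-0.00224144 -0.08331733]
```

View pics/t2.png

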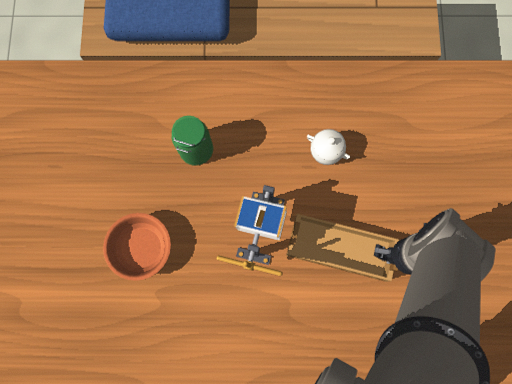

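The basket is aligned with the bay: its leading tab at about (300,230) is 2 mm off the bay axis. I'll slide it in.

```bash
python3 -m creep '0 0 0 1 25 0 -1; 0 0 0 1 50 0 -1; 0 0 0 1 75 0 -1; 0 0 0 1 100 0 -1; 0 0 0 1 125 0 -1; 0 0 0 1 150 0 -1; 0 0 0 1 175 0 -1; 0 0 0 1 197 0 -1; 0 0 0 1 197 0 -1; 0 0 0 1 197 0 -1'; python3 -c "
from h import *
goal((*st(0,-115,38),75.6))"
```

```text
clock: 6.5
tcp_pos: [0.5309, -0.1098, 0.038]
orientation: [0.393, 3.116, 0.003]
contact_force: [0.4, 3.9, 6.5]
grip_width: 0.0094
gripper_force: 50.5
t 6.5 tcp [ 0.5309 -0.1098  0.038 ] F [0.4 3.9 6.5] w 0.0094 gf 50.5
[0.002 0.    0.   ] [-1.1  0.6 -0. ]
```

```bash
python3 -m creep '0 0 0 0 0 0 0; 0 0 0 0 0 0 0; 0 0 0 0 0 0 0; 0 0 0 0 0 -60 0; 0 0 0 0 0 -120 0; 0 0 0 0 0 -180 0; 0 0 0 0 0 -230 0; 0 0 0 0 0 -260 -1;0 0 0 0 0 -260 -1'; python3 - <<'E'
from h import *
p,d,w=cloud('top','t3.png')
q=w.copy();q[...,:2]=(w[...,:2]-C)@np.array([ex,ey]).T
z=q[...,2];x,y=q[...,0],q[...,1]
m=(z>.04)&(z<.09)&(abs(x)<.056)&(abs(y)<.14)
print('basket',cv2.minAreaRect(q[m][:,:2].astype(np.float32)))
for sg in(-1,1):
    m=(z>.066)&(z<.09)&(abs(x)<.05)&(abs(y-sg*.115)<.025);print('tab',sg,m.sum(),np.median(q[m],0))
m=(x<-.085)&(x>-.115)&(abs(y)<.08)&(z>.13);print('wheel',np.nanmin(q[m],0),np.nanmax(q[m],0),np.median(q[m],0))
m=m&(z>.18);print('top spoke',m.sum(),np.median(q[m],0))
goal((*st(-100,-42,260),75.6),(*st(-100,-42,190),75.6),*[(*st(-100,yy,150+t),75.6) for yy,t in((-20,40),(3,40),(14,34),(24,28))])
E
```

```text
clock: 7.62
tcp_pos: [0.5312, -0.1121, 0.2999]
orientation: [0.396, 3.112, 0.001]
contact_force: [-0.5, -0.5, 0.1]
grip_width: 0.007
gripper_force: 0.0
basket ((-0.0020470134913921356, -0.0016308426856994629), (0.2401532232761383, 0.09678873419761658), 89.88420867919922)
tab -1 114 [-0.00239792 -0.1164554   0.0791896 ]
tab 1 117 [-0.00195541  0.11186115  0.0789066 ]
wheel [-0.11486688 -0.07999993  0.14241145] [-0.08504149  0.06515066  0.69385266] [-0.10057374 -0.03558356  0.15886175]
top spoke 234 [-0.10026778 -0.07776865  0.6798294 ]
t 7.67 tcp [ 0.5302 -0.1117  0.298 ] F [ 0.2 -0.  -0.6] w 0.0006 gf 0.0
[ 0.001  0.001 -0.002] [98.9 75.5 38. ]
[ 0.001  0.001 -0.002] [ 99.   75.4 108. ]
[ 0.001  0.001 -0.002] [ 99.   97.4 108. ]
[ 0.001  0.001 -0.002] [ 99.  120.4 108. ]
[ 0.001  0.001 -0.002] [ 99.1 131.4 114. ]
[ 0.001  0.001 -0.002] [ 99.1 141.4 120. ]
```

View pics/t3.png

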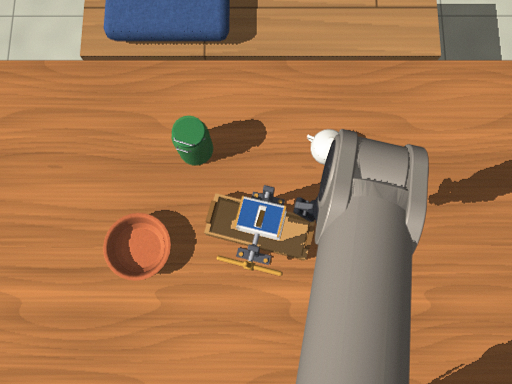

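The basket is centred under the box (tabs at stand y −116 and +112 mm). The wheel is at about (249,266). Now the first push on the top spoke.

```bash
python3 -m creep '0 0 0 50 35 20 -1; 0 0 0 99 68 38 -1; 0 0 0 99 68 70 -1; 0 0 0 99 68 108 -1; 0 0 0 99 92 108 -1; 0 0 0 99 104 108 -1; 0 0 0 99 116 108 -1; 0 0 0 99 127 114 -1; 0 0 0 99 137 120 -1; 0 0 0 99 137 120 -1'; python3 - <<'E'
from h import *
p,d,w=cloud('scene','s4.png')
cv2.imwrite('pics/s4c.png',cv2.resize(p[130:270,200:360,::-1],None,fx=4,fy=4))
goal((*st(-100,20,178),75.6),*[(*st(-100,yy,150+t),75.6) for yy,t in((20,90),(-66,90),(-66,35),(-5,35),(10,32),(20,28))])
E
```

```text
clock: 8.93
tcp_pos: [0.4687, 0.0468, 0.1772]
orientation: [0.394, 3.117, 0.0]
contact_force: [-0.1, 0.5, 0.7]
grip_width: 0.0001
gripper_force: 0.0
t 8.97 tcp [0.4687 0.0464 0.1774] F [ 0.9 -0.1 -0.2] w -0.0001 gf 0.0
[ 0.     0.    -0.001] [-0.1 -0.3 -0.6]
[ 0.     0.    -0.001] [ -0.2  -0.2 -62.6]
[ 0.     0.    -0.001] [ -0.2 -86.2 -62.6]
[ 0.     0.    -0.001] [ -0.2 -86.3  -7.6]
[ 0.     0.    -0.001] [ -0.2 -25.3  -7.6]
[ 0.     0.    -0.001] [ -0.2 -10.3  -4.6]
[ 0.     0.    -0.001] [-0.1 -0.3 -0.6]
```

View pics/s4c.png

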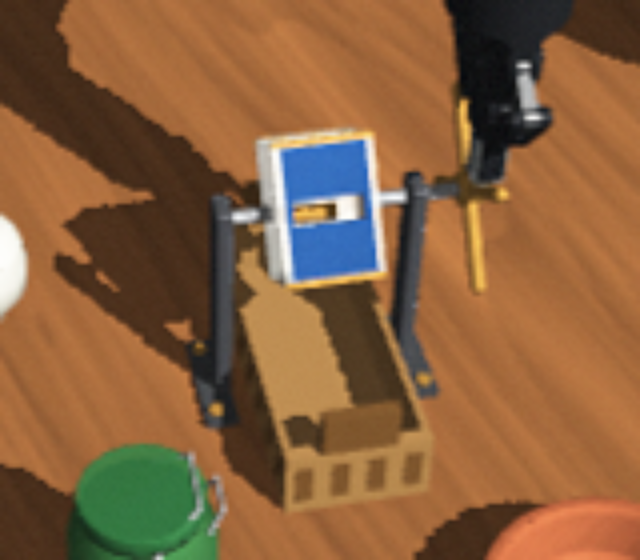

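The box is tipped about 60° (blue face toward the camera), the basket is below it, and the fingers are beside the wheel. Second stroke.

```bash
python3 -m creep '0 0 0 0 0 -62 -1; 0 0 0 0 -45 -63 -1; 0 0 0 0 -87 -63 -1; 0 0 0 0 -87 -8 -1; 0 0 0 0 -66 -8 -1; 0 0 0 0 -46 -8 -1; 0 0 0 0 -26 -8 -1; 0 0 0 0 -11 -5 -1; 0 0 0 0 0 -1 -1; 0 0 0 0 0 -1 -1'; cat >> h.py <<'E'
def box():
    p,d,w=cloud('scene')
    q=w.copy();q[...,:2]=(w[...,:2]-C)@np.array([ex,ey]).T
    h=cv2.cvtColor(p,cv2.COLOR_RGB2HSV)
    near=(abs(q[...,0])<.034)&(np.hypot(q[...,1],q[...,2]-.15)<.06)
    m=near&(h[...,0]>100)&(h[...,0]<125)&(h[...,1]>130)
    if m.sum()>40:
        c=np.median(q[m],0);print('blue',m.sum(),c.round(3),'angle',np.rad2deg(np.arctan2(c[1],c[2]-.15)).round(0))
    wm=(abs(q[...,0]+.1)<.012)&(np.hypot(q[...,1]+.004,q[...,2]-.15)<.075)&(np.hypot(q[...,1]+.004,q[...,2]-.15)>.02)&(h[...,0]<35)&(h[...,0]>15)&(h[...,1]>120)
    an=np.rad2deg(np.arctan2(q[wm][:,1]+.004,q[wm][:,2]-.15))
    print('spokes mod 90:',wm.sum(),(np.rad2deg(np.angle(np.mean(np.exp(4j*np.deg2rad(an)))))/4).round(1), np.histogram(an,np.arange(-180,181,20))[0])
    return p
E
python3 - <<'E'
from h import *
p=box();cv2.imwrite('pics/s5c.png',cv2.resize(p[130:270,200:360,::-1],None,fx=4,fy=4))
E
```

```text
clock: 10.22
tcp_pos: [0.4687, 0.0468, 0.1784]
orientation: [0.394, 3.117, 0.001]
contact_force: [0.6, -0.4, -0.3]
grip_width: 0.0002
gripper_force: 0.0
spokes mod 90: 131 -36.9 [ 0  0  2  0  0  0  0 40  1  0  0 30  2  0  0 36 20  0]
```

View pics/s5c.png

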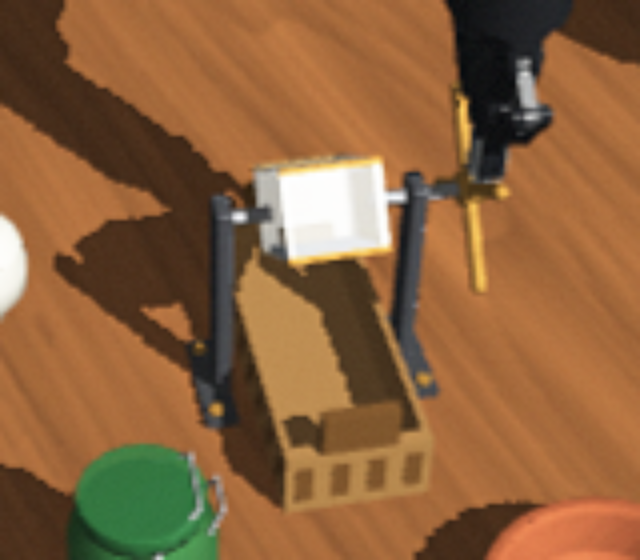

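The box is now about 145–150° over: the blue face is out of sight and there is a white face toward the camera. I'll straddle the next top spoke and swing it slowly through inversion.

```bash
python3 -m creep '0 0 0 0 0 -60 -1; 0 0 0 0 -30 -70 0; 0 0 0 0 -60 -70 0; 0 0 0 0 -60 -50 0; 0 0 0 0 -60 -8 0; 0 0 0 0 -56 -10 -0.2; 0 0 0 0 -48 -15 -0.3; 0 0 0 0 -40 -19 -0.3; 0 0 0 0 -36 -21 -0.3; 0 0 0 0 -33 -22 -0.3'; python3 - <<'E'
from h import *
p=box();goal((*st(-100,-4,200),75.6))
E
```

```text
clock: 11.52
tcp_pos: [0.4609, 0.0144, 0.2014]
orientation: [0.395, 3.115, 0.001]
contact_force: [0.3, -2.6, 0.4]
grip_width: 0.0302
gripper_force: 1.3
spokes mod 90: 130 -19.6 [ 0  0  0 14  3  0  0  0 23  1  0  0 40  0  0  0 45  4]
t 11.57 tcp [0.4608 0.0147 0.2012] F [-0.1 -1.9  2. ] w 0.0297 gf 1.0
[ 0.001  0.001 -0.001] [0.1 8.4 1.2]
```

```bash
python3 -m creep '0 0 0 0 4 2 -0.3; 0 0 0 0 8 3 -0.3; 0 0 0 0 12 4 -0.3; 0 0 0 0 16 4 -0.3; 0 0 0 0 20 5 -0.3; 0 0 0 0 24 5 -0.3; 0 0 0 0 28 6 -0.3; 0 0 0 0 32 7 -0.3; 0 0 0 0 36 8 -0.3; 0 0 0 0 40 9 -0.3'; python3 - <<'E'
from h import *
p=box();goal((*st(-100,-4,200),75.6))
cv2.imwrite('pics/s6c.png',cv2.resize(p[130:270,200:360,::-1],None,fx=4,fy=4))
E
```

```text
clock: 12.82
tcp_pos: [0.4704, 0.053, 0.1916]
orientation: [0.396, 3.116, 0.0]
contact_force: [-0.0, -2.3, 0.7]
grip_width: 0.0299
gripper_force: 1.3
spokes mod 90: 144 24.9 [17  4  0  0  0 14 32  0  0  0 20  1  0  0 56  0  0  0]
t 12.88 tcp [0.4705 0.0536 0.1914] F [-0.2 -1.1  1.4] w 0.0297 gf 1.0
[ 0.     0.    -0.001] [ -0.3 -31.6  -8.6]
```

View pics/s6c.png

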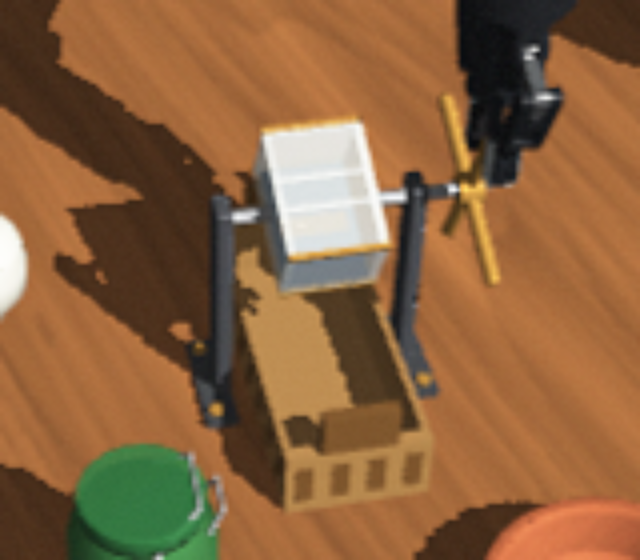

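The box is at about 205°, tilted toward the camera, and no tally shows in it. I'll check the basket by depth and colour.

```bash
cat >> h.py <<'E'
def tally():
    for n in('scene','top','wrist'):
        p,d,w=cloud(n,f'ta_{n}.png');q=w.copy();q[...,:2]=(w[...,:2]-C)@np.array([ex,ey]).T
        h=cv2.cvtColor(p,cv2.COLOR_RGB2HSV)
        i=(abs(q[...,0]+.002)<.041)&(abs(q[...,1])<.108)
        m=i&(q[...,2]>.0095)&(q[...,2]<.035); m=cv2.morphologyEx(m.astype(np.uint8),cv2.MORPH_OPEN,np.ones((2,2)))>0
        print(n,'basket inside px',(i&(q[...,2]<.035)).sum(),'raised',m.sum(),np.median(q[m],0).round(3) if m.any() else '')
        k,l,st_,ce=cv2.connectedComponentsWithStats(m.astype(np.uint8))
        for j in range(1,k):
            if st_[j,4]>5:print('  ',st_[j],np.median(q[l==j],0).round(3),np.median(p[l==j],0))
E
python3 -c "
from h import *
tally()"
```

```text
scene basket inside px 1040 raised 144 [-0.041 -0.013  0.022]
   [288 203  13  28  89] [-0.042  0.011  0.028] [70. 51. 30.]
   [269 212  13   5  47] [ 0.004 -0.025  0.012] [208. 154.  77.]
   [301 235   2   4   8] [-0.041  0.088  0.032] [83.5 60.5 35.5]
top basket inside px 1033 raised 0 
wrist basket inside px 3302 raised 34 [-0.013 -0.035  0.015]
   [205 231   5  10  34] [-0.013 -0.035  0.015] [136.  100.5  53. ]
```

```bash
python3 -c "
import cv2,numpy as np
a=cv2.imread('pics/ta_scene.png')[190:240,250:310];b=cv2.imread('pics/ta_wrist.png')[200:260,165:245]
cv2.imwrite('pics/z7.png',np.hstack([cv2.resize(a,(400,400),interpolation=0),cv2.resize(b,(400,400),interpolation=0)]))"
```

```text
(no output)
```

View pics/z7.png

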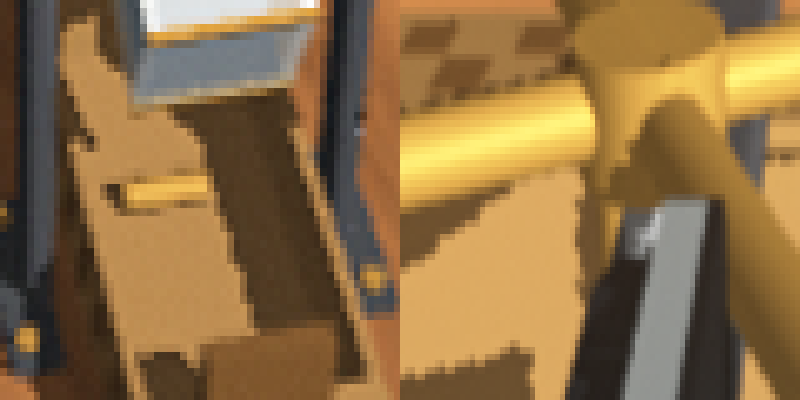

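The brass bar lies across the basket floor, near px (262,213) in the scene picture, so the tally is in. Now I'll turn the box back with mirrored strokes.

```bash
python3 -m creep '0 0 0 0 0 -50 -0.3; 0 0 0 0 31 -50 -1; 0 0 0 0 31 -50 -1; 0 0 0 0 31 6 -1; 0 0 0 0 8 6 -1; 0 0 0 0 -12 6 -1; 0 0 0 0 -31 6 -1; 0 0 0 0 -45 9 -1; 0 0 0 0 -56 13 -1; 0 0 0 0 -56 13 -1'; python3 - <<'E'
from h import *
box();goal(*[(*st(-100,yy,150+t),75.6) for yy,t in((-28,90),(58,90),(58,35),(-3,35),(-18,32),(-28,28))])
E
```

```text
clock: 14.28
tcp_pos: [0.4561, -0.0029, 0.1786]
orientation: [0.398, 3.116, -0.001]
contact_force: [0.0, 0.1, 0.8]
grip_width: -0.0001
gripper_force: 0.1
blue 134 [0.002 0.019 0.131] angle 135.0
spokes mod 90: 123 31.8 [ 0 14  0  0  0  0 14  1  0  0 28  5  0  0 43 18  0  0]
t 14.32 tcp [ 0.456  -0.0024  0.1785] F [ 0.4 -0.  -0.2] w -0.0 gf 0.0
[-0.001 -0.    -0.002] [ -0.3   2.1 -61.5]
[-0.001 -0.    -0.002] [ -0.1  88.1 -61.6]
[-0.001 -0.    -0.002] [-0.1 88.2 -6.6]
[-0.001 -0.    -0.002] [-0.2 27.2 -6.5]
[-0.001 -0.    -0.002] [-0.3 12.2 -3.5]
[-0.001 -0.    -0.002] [-0.3  2.2  0.5]
```

```bash
python3 -m creep '0 0 0 0 0 -61 -1; 0 0 0 0 45 -61 -1; 0 0 0 0 88 -61 -1; 0 0 0 0 88 -6 -1; 0 0 0 0 66 -6 -1; 0 0 0 0 46 -6 -1; 0 0 0 0 27 -6 -1; 0 0 0 0 12 -3 -1; 0 0 0 0 1 1 -1; 0 0 0 0 1 1 -1'; python3 - <<'E'
from h import *
box();goal(*[(*st(-100,yy,150+t),75.6) for yy,t in((-28,90),(58,90),(58,35),(15,35))])
E
```

```text
clock: 15.58
tcp_pos: [0.4562, -0.0021, 0.1776]
orientation: [-0.399, -3.116, 0.001]
contact_force: [-0.4, -0.5, -0.1]
grip_width: 0.0
gripper_force: 0.1
blue 515 [0.002 0.012 0.176] angle 25.0
spokes mod 90: 124 31.9 [ 0 12  0  0  0  0 17  0  0  0 31  6  0  0 47 11  0  0]
t 15.62 tcp [ 0.4562 -0.0015  0.1775] F [-0.  -0.1 -0.1] w -0.0003 gf 0.0
[-0.001 -0.    -0.002] [ -0.3   1.2 -62.5]
[-0.001 -0.    -0.002] [ -0.1  87.2 -62.6]
[-0.001 -0.    -0.002] [-0.1 87.3 -7.6]
[-0.001 -0.    -0.002] [-0.2 44.3 -7.5]
```

Box at about 30°. One last short push to upright, then retreat upward.

```bash
python3 -m creep '0 0 0 0 0 -62 -1; 0 0 0 0 45 -62 -1; 0 0 0 0 87 -62 -1; 0 0 0 0 87 -7 -1; 0 0 0 0 70 -7 -1; 0 0 0 0 56 -7 -1; 0 0 0 0 43 -7 -1; 0 0 0 0 43 -7 -1; 0 0 0 0 60 -20 -1; 0 0 0 0 60 -80 -1'; python3 -m creep '0 0 0 0 0 -40 -1; 0 0 0 0 30 -60 -1; 0 0 0 0 30 -60 -1; 0 0 0 0 30 -60 -1'; python3 - <<'E'
from h import *
box();tally();goal()
E
```

```text
clock: 16.88
tcp_pos: [0.4698, 0.0579, 0.2566]
orientation: [-0.393, -3.112, 0.006]
contact_force: [1.5, 0.7, -0.1]
grip_width: -0.0003
gripper_force: 0.0
clock: 17.38
tcp_pos: [0.4787, 0.0857, 0.3174]
orientation: [-0.397, -3.116, 0.001]
contact_force: [0.3, -0.3, 0.1]
grip_width: -0.0
gripper_force: 0.0
blue 306 [ 0.002 -0.011  0.179] angle -21.0
spokes mod 90: 171 -4.9 [ 0  0  0  0 27  0  0  0 23 33  0  0 15 31  0  0  3 39]
scene basket inside px 1062 raised 148 [nan nan nan]
   [288 202  11  23  70] [nan nan nan] [69. 51. 30.]
   [268 210  13   5  50] [ 0.004 -0.033  0.012] [198.  147.5  76.5]
   [297 226   4   5  15] [-0.041  0.06   0.031] [70. 52. 31.]
   [301 234   3   5  13] [-0.041  0.09   0.035] [68. 50. 30.]
top basket inside px 1396 raised 0 
wrist basket inside px 2993 raised 15 [ 0.005 -0.037  0.016]
   [199 207   3   6  15] [ 0.005 -0.037  0.016] [164. 123.  77.]
t 17.57 tcp [0.4786 0.0856 0.317 ] F [ 0.  -0.6  0.8] w 0.0001 gf 0.0
```

```bash
python3 - <<'E'
from h import *
for n in('top','scene'):
    p,d,w=cloud(n,'e_'+n+'.png');q=w.copy();q[...,:2]=(w[...,:2]-C)@np.array([ex,ey]).T
    h=cv2.cvtColor(p,cv2.COLOR_RGB2HSV)
    m=(abs(q[...,0])<.03)&(abs(q[...,1])<.05)&(q[...,2]>.155)&(q[...,2]<.21)&(h[...,0]>100)&(h[...,0]<125)&(h[...,1]>130)
    if m.sum()>30:
        a=np.c_[q[m][:,:2],np.ones(m.sum())];k=np.linalg.lstsq(a,q[m][:,2],rcond=None)[0];print(n,m.sum(),k,'angle deg',np.rad2deg(np.arctan(-k[1])))
    t=(q[...,2]>.066)&(q[...,2]<.09)&(abs(q[...,0])<.05)
    for sg in(-1,1):
        mm=t&(abs(q[...,1]-sg*.115)<.025);print('tab',mm.sum(),np.median(q[mm],0))
cv2.imwrite('pics/e8.png',cv2.resize(p[130:270,200:360,::-1],None,fx=4,fy=4))
E
```

```text
top 852 [-0.00433183  0.0870244   0.17872686] angle deg -4.973600389167333
tab 113 [-0.00231256 -0.116274    0.07913513]
tab 0 [nan nan nan]
scene 305 [0.00594745 0.08999843 0.17898062] angle deg -5.142675215515372
tab 13 [ 0.02430018 -0.11302179  0.07730945]
tab 132 [0.00152985 0.11689882 0.07703037]
  return _methods._mean(a, axis=axis, dtype=dtype,
  ret = um.true_divide(
```

View pics/e8.png

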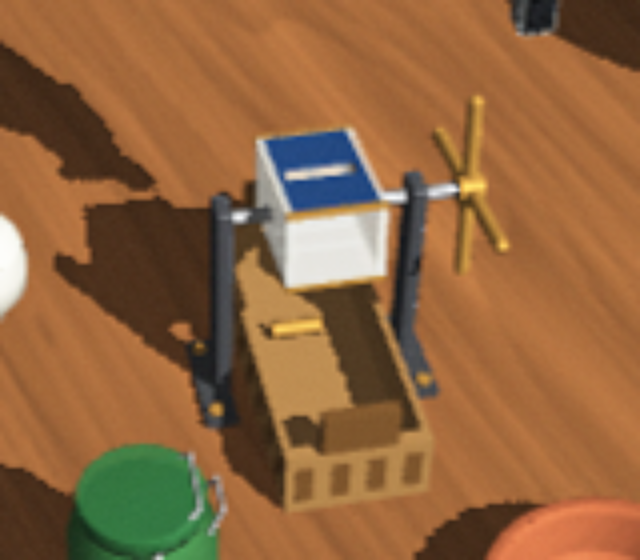

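The picture shows the box slot up, tilted about −5° (limit 17°). The tally lies in the basket at crop (297,327), the basket is centred, and the arm is clear.

```bash
python3 -c "
from bench import r
print(r.hand_in())"
```

```text
the job is handed in; nothing more can be done
None
```

The job is handed in at about 18 s of the 72 s allowed: the basket stands centred under the box with the tally inside, the slot faces up to within about 5°, the arm is clear, and it never went near the jar, sugar bowl or tagine base; the hand-in returned no verdict.

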